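# Pin the inspection carriage into line

## Task

The aluminium carriage on the inspection fixture sits out of line, so its hole does not match the hole in the steel base below. Take the brass tapered pin with the orange knob from the rack and press it down, nose first, through the carriage and into the base until its flange is fully home on the carriage, so that the taper itself (not your gripper) pulls the two holes into line. Leave the pin standing upright there.

Things in the scene. Friction and masses are not known exactly. Their poses are not given: they have to be found in the camera images.
- pin_grip (a point): Middle of the upright orange knob (26 mm diameter, 48 mm tall) of the loose brass tapered pin, about 0.3 kg: grip here from above. z up along the pin. Below this point: top of the flange 24 mm, its underside 29 mm (46 mm diameter), end of the straight 35 mm shank 47 mm, then the taper to the 8 mm nose at 91 mm. Starts hanging by its flange in any one of the rack's three slots.
- base_hole (a point): Centre of the 38 mm round hole in the fixed steel base, at its upper face (55 mm above the table; 20 mm thick, empty below). z up, y along the carriage's slide. Fixture 130 mm (x) by 230 mm (y), its centre 50 mm from here towards -y; blue rails 70 mm high along both long sides; rows of white ceramic caps on the carriage, top 78 mm high, 58 mm or more away towards -y.
- carriage (a joint): Carriage (aluminium plate, upper face 68 mm above the table, 12 mm thick, 1 mm above the base): displacement in m of its 38 mm hole from the base hole along base_hole's y; 0 in line, starts at 0.007 to 0.011. The opening left for the nose is centred half-way between the two holes. Slides with 4 N friction, no spring; held upright, the pin needs only 2 to 10 N of push; merely dropped in, it tips and jams.
- rack_top (a point): Centre of the top of the fixed white pin rack, 70 mm (x) by 200 mm (y), 85 mm high; its y, the row of three slots 64 mm apart, is within 20 degrees of world y, so its x sides are free for fingers. The other slots hold steel straight plugs, equally tall (knob tops 138 mm above the table: lift the pin 130 mm to pass over), with black and blue knobs; they do not fit the displaced holes.
Not all that is in view belongs to the job. What is shaped like the part that bears pin_grip but brown, green or red is not meant.

How it is judged:
By the outcome, as a careful person would: the job done as asked, in the order asked, and still so for the second after the job is handed in, with the robot touching nothing.
It also fails if it takes over 42 s, if anything falls off the work surface, if the arm or the gripper's body presses on something with over 40 N, if the wrist force passes 120 N, or if a joint passes its speed limit or range.

## Robot

A 6-joint arm with a two-finger parallel gripper is mounted at the origin on the work surface. World frame = base frame: x ahead of the robot, y to its left, z up, the work surface at z = 0. Lengths are in m, angles in rad, forces in N, time in s.
With the tool pointing down it reaches from about 0.35 to 0.775 m from the base axis. Payload 5.5 kg.
Tool frame: the origin (TCP) lies at the very end of the fingers, on their centre line; the grasp point (between the pads) lies 19 mm behind it; z points along the fingers, y is the line along which they close (so a half turn about z gives the same grasp; the last joint's range is limited). The gripper opens to 85 mm and grips with 20 to 120 N. Pads are 22 mm wide; open, the fingers measure 114 mm over their backs; the gripper's body (76 mm by 85 mm) begins 54 mm behind the grasp point. The pads swing forward as they close: fully open they stand 13 mm farther back than shut.
Start: joints at [1.142, 0.313, 0.046, 1.304, 0, 1.431], TCP at [0.164, 0.551, 0.231] pointing down, gripper open.
Joint ranges: [-2.76, 2.76], [-0.86, 1.69], [-1.03, 1.26], [-2.2, 2.34], [-1.47, 1.5], [-3.14, 3.14]. Speed limits (rad/s): [2.57, 2.57, 3.14, 3.14, 3.14, 3.14].

## Interface

Orientations are given as a unit quaternion [w, x, y, z].
In Python, from workcell import env gives the robot as it stands. The module is installed in compiled form; this text tells all that it offers.
- The arm moves only by the tool jog_arm, never from a script. Its arguments are lists of equal length, an entry for each row: "gripper": the opening, from 0 (shut) to 1 (fully open); "offset": the shift along the world's x, y, z in cm, a list of three; "twist": the turn about the world's z in degrees. In form: {"gripper": [gripper, ...], "offset": [[dx, dy, dz], ...], "twist": [twist, ...]}. A call has exactly 8 rows; each row is the pose to reach, as a shift and turn from the pose commanded when the call began; what a row does not reach only later rows make up. A row lasts 1/8 s, in which the tool goes at most 62.5 mm and 10.7 degrees, less where a joint would pass 70% of its speed; a pose out of reach is approached as far as the arm can. A call with a gripper value outside its range is refused whole. The fingers move at their own pace and stop on an object; "squeeze" is the grip in N (left out, the last holds). Time passes only in rows, so rows that repeat a pose let the fingers close, or fill a call up. It gives the time, the measured TCP pose, the force, the opening and the grip force at its end, in the units of the state.
- env.get_state(): the state, without advancing time (a new reading comes with each control period).
- env.read_camera(name): name is "scene" or "top"; returns a dict with "image" (420x560x3 uint8, red, green, blue), "z_map" (420x560 float32, m along the optical axis (not along the pixel's ray), 0 where there is no reading), "fovy" (degrees; the focal length in pixels is half the picture's height over the tangent of half this angle, whatever the lens; pixels are square), "cx", "cy" (the principal point, pixels), "cam_to_world" (4x4, takes a point from camera to world coordinates). Camera axes: x right, y up, looking along -z (the intrinsics and any distortion apply to the point x, -y, -z); pixel columns grow to the right and rows downward; lengths in m; the calibration is good to about 2 mm. A picture is of the moment at which its call begins.
- env.hand_in(): hands the job in; it is judged then, once.
The state is a dict: "clock": time; "joint_pos": joint angles; "qvel": joint speeds; "tau": joint torques, N m; "tcp_pos": TCP position; "orientation": TCP orientation; "wrist_force": force on the tool from outside, world axes, zero at the start; "ft_torque": the same for the moment, N m; "finger_gap": finger opening in m; "grip_force": force on a finger pad.
Only numpy, scipy, OpenCV 4.12 (cv2) and the standard library are available. Lean on these libraries where they do the work, as an engineer would, in place of code of your own. Each camera call takes 0.05 s, during which the arm holds its last target. There are 200 camera calls.

## Working session

There is one attempt and no reset: what is moved stays moved. The work goes in short steps, Python scripts to look and compute and a tool call to move; the robot and the scene stay as the last step left them, time stands still between calls to the robot, and variables do not carry over. Pictures are saved under pics/ and viewed, at most 10 in all, crops included, and the job is handed in when it is done.

Besides the shell and the picture viewer there is one more tool, called after "Request:" as a command line: name --pt "numbers of a row" for each row, then --argument value for the rest. jog_arm: Moves the arm, as the interface text tells. Its arguments: {"type":"object","properties":{"gripper":{"type":"array"},"offset":{"type":"array"},"twist":{"type":"array"},"squeeze":{"type":"number"}},"required":["gripper","offset","twist"]}

```bash
mkdir -p pics; cat > h.py <<'E'
import numpy as np, cv2
from workcell import env
def cam(n):
    d=env.read_camera(n); d['f']=d['image'].shape[0]/2/np.tan(np.radians(d['fovy'])/2); return d
def pts(d):
    z=d['z_map']; v,u=np.mgrid[:z.shape[0],:z.shape[1]]
    p=np.stack([(u-d['cx'])/d['f']*z,-(v-d['cy'])/d['f']*z,-z,np.ones_like(z)],-1)
    return (p@d['cam_to_world'].T)[...,:3]
def ray(d,u,v,h):
    T=d['cam_to_world']; r=T[:3,:3]@np.array([(u-d['cx'])/d['f'],-(v-d['cy'])/d['f'],-1]); o=T[:3,3]
    return o+r*(h-o[2])/r[2]
E
python3 - <<'E'
from h import *
for n in('top','scene'):
    d=cam(n); cv2.imwrite(f'pics/{n}0.png',cv2.cvtColor(d['image'],cv2.COLOR_RGB2BGR)); np.savez(f'{n}0.npz',**d)
    print(n,[k for k in d],d['fovy'],d['cx'],d['cy'],d['cam_to_world'].round(3).tolist())
s=env.get_state();print(s)
E
```

```text
top ['image', 'z_map', 'fovy', 'cx', 'cy', 'cam_to_world', 'f'] 57.8510182392676 285.9174359115362 203.79308908181224 [[0.013, 0.988, -0.153, 0.439], [-1.0, 0.014, 0.007, -0.003], [0.009, 0.153, 0.988, 0.822], [0.0, 0.0, 0.0, 1.0]]
scene ['image', 'z_map', 'fovy', 'cx', 'cy', 'cam_to_world', 'f'] 57.42655019584052 275.5849131927647 210.12923910350315 [[-0.226, -0.547, 0.806, 1.137], [0.974, -0.107, 0.2, 0.125], [-0.023, 0.83, 0.557, 0.499], [0.0, 0.0, 0.0, 1.0]]
{'clock': 0.1, 'joint_pos': array([1.14237706e+00, 3.13915971e-01, 4.50938880e-02, 1.30357507e+00,
       7.44025847e-06, 1.43121790e+00]), 'qvel': array([ 0.00111254, -0.00065941,  0.00241259, -0.00076578,  0.00087984,
       -0.00081844]), 'tau': array([ 3.47583969e-03, -4.81724882e+01,  2.99244922e+01,  1.27396695e-02,
       -1.35405307e-04,  1.13623415e-05]), 'tcp_pos': array([0.16359298, 0.55077477, 0.23050386]), 'orientation': array([-2.27844601e-04,  1.43918866e-01,  9.89589167e-01, -7.67310043e-04]), 'wrist_force': array([0.17558886, 1.21035131, 0.27468823]), 'ft_torque': array([ 0.01270388,  0.00357621, -0.03158956]), 'grip_force': 0.0, 'finger_gap': 0.08504664036407275}
```

View pics/top0.png

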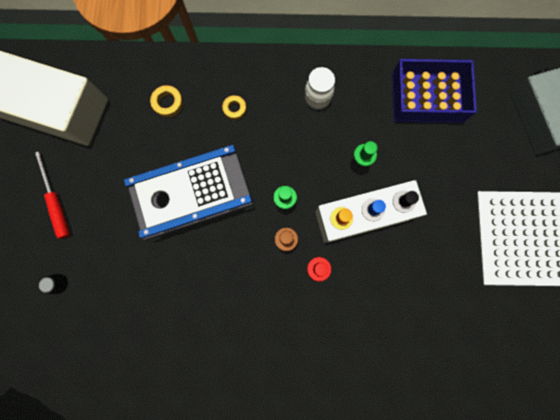

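View pics/scene0.png

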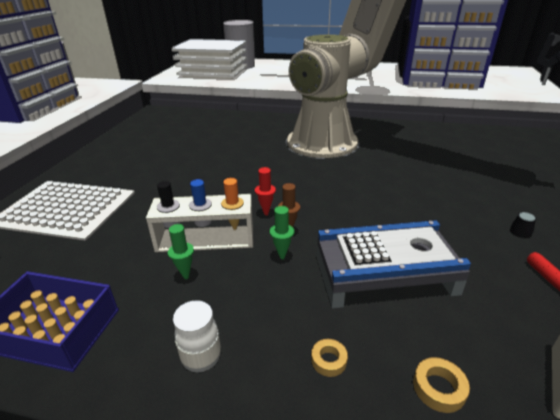

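Top view: the rack holds orange (344,216), blue (377,208) and black (408,198) knobs. The carriage hole is at (160,200), with the caps to its right. Lookalikes are green (285,197) and (366,153), brown (287,239) and red (319,269). Only the orange knob with the brass flange, in the end slot of the rack nearest the fixture, fits. The scene view agrees: orange at (231,192), hole at (421,244).

```bash
python3 - <<'E'
from h import *
for n in('top','scene'):
    d=dict(np.load(f'{n}0.npz')); im=d['image']; P=pts(d); hsv=cv2.cvtColor(im,cv2.COLOR_RGB2HSV)
    print('==',n)
    x0,y0,x1,y1=(305,170,440,250) if n=='top' else (140,150,262,260)
    m=np.zeros(im.shape[:2],bool); m[y0:y1,x0:x1]=1
    # knob tops by depth
    for nm,lo,hi in(('orange',5,18),('blue',105,125)):
        k=m&(hsv[...,0]>=lo)&(hsv[...,0]<=hi)&(hsv[...,1]>170)&(hsv[...,2]>70)
        t=k&(abs(P[...,2]-.138)<.006); q=P[t]
        if len(q)>4:
            (c,r)=cv2.minEnclosingCircle(q[:,:2].astype(np.float32)); print(nm,k.sum(),t.sum(),q.mean(0).round(4),'circ',np.round(c,4),round(r,4))
    # rack top
    t=m&(abs(P[...,2]-.085)<.005)&(im.min(-1)>110); q=P[t][:,:2].astype(np.float32)
    if len(q): print('rack',len(q),cv2.minAreaRect(q))
    # fixture rails
    x0,y0,x1,y1=(115,140,260,245) if n=='top' else (310,215,475,310)
    m=np.zeros(im.shape[:2],bool); m[y0:y1,x0:x1]=1
    t=m&(hsv[...,0]>100)&(hsv[...,0]<125)&(hsv[...,1]>130)&(abs(P[...,2]-.07)<.006); q=P[t][:,:2].astype(np.float32)
    print('rails',len(q),P[t][:,2].mean(),cv2.minAreaRect(q))
    t=m&(abs(P[...,2]-.068)<.005)&(im.min(-1)>110)
    print('plate z',P[t][:,2].mean())
    # hole: dark blob
    u,v=(160,200) if n=='top' else (421,244)
    g=cv2.cvtColor(im,cv2.COLOR_RGB2GRAY); b=(g<110).astype(np.uint8); b=cv2.bitwise_and(b,m.astype(np.uint8))
    nn,L,st,ce=cv2.connectedComponentsWithStats(b); l=L[v,u]; print('hole',l,st[l],ce[l])
    cn,_=cv2.findContours((L==l).astype(np.uint8),0,cv2.CHAIN_APPROX_NONE); cn=cn[0][:,0]
    W=np.array([ray(d,a,bb,.068)[:2] for a,bb in cn]).astype(np.float32); print('hole ell',cv2.fitEllipse(W),cv2.minEnclosingCircle(W))
    cv2.imwrite(f'pics/c_{n}.png',cv2.cvtColor(cv2.resize(im[y0-5:y1+5,x0-5:x1+5],None,fx=4,fy=4,interpolation=2),cv2.COLOR_RGB2BGR))
d=dict(np.load('top0.npz'))['image'];
a=cv2.resize(d[140:250,115:260],(580,440)); b=cv2.resize(d[175:245,310:430],(480,280))
c=np.zeros((590,790,3),np.uint8); c[:300,:395]=cv2.resize(a,(395,300)); c[300:580,:480]=b
s=dict(np.load('scene0.npz'))['image']; c[:300,395:]=cv2.resize(s[210:310,345:477],(395,300)); c[300:580,485:785]=cv2.resize(s[160:265,145:257],(300,280))
cv2.imwrite('pics/crop.png',c[...,::-1])
E
```

```text
== top
orange 67 22 [ 0.5234 -0.1078  0.1365] circ [ 0.5264 -0.1139] 0.012
blue 128 126 [ 0.5431 -0.1756  0.1372] circ [ 0.5442 -0.1761] 0.0118
rack 2540 ((0.5451624393463135, -0.17703872919082642), (0.07016070932149887, 0.20108209550380707), 15.817776679992676)
rails 1450 0.06943228495442899 ((0.5817009806632996, 0.19236022233963013), (0.12533092498779297, 0.22964607179164886), 19.549110412597656)
plate z 0.06792180883055902
hole 5 [152 191  17  17 237] [159.92405063 199.05063291]
hole ell ((0.5622377395629883, 0.24497203528881073), (0.033115047961473465, 0.03348654881119728), 60.81154251098633) ((0.5619474649429321, 0.2451983243227005), 0.017694678157567978)
== scene
orange 309 83 [ 0.5329 -0.1142  0.135 ] circ [ 0.5314 -0.1154] 0.013
blue 277 84 [ 0.5496 -0.1754  0.1353] circ [ 0.5485 -0.1764] 0.0135
rack 1553 ((0.5476453900337219, -0.17721694707870483), (0.07358267903327942, 0.20047101378440857), 15.575075149536133)
rails 1350 0.06738499412941422 ((0.5845298171043396, 0.1921105980873108), (0.12629105150699615, 0.2300998568534851), 19.428518295288086)
plate z 0.06617085672367748
hole 5 [411 240  21  11 160] [421.475   244.95625]
hole ell ((0.5700955390930176, 0.24637219309806824), (0.026079509407281876, 0.03362703323364258), 17.30168914794922) ((0.5682106018066406, 0.24551448225975037), 0.017195159569382668)
```

View pics/crop.png

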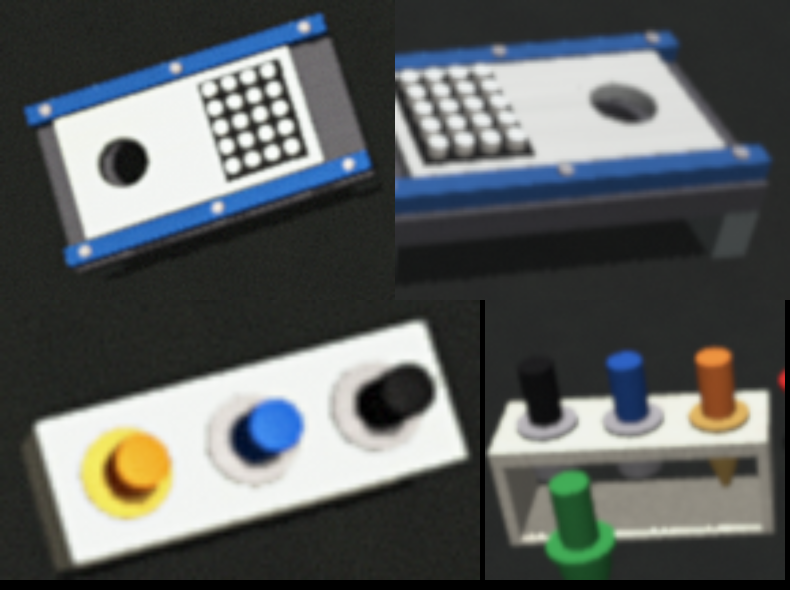

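Confirmed: the orange knob with the brass flange and tapered nose is in the +y end slot. From both views:
- **Pin:** about (0.529, -0.115), rack yaw 15.7°.
- **Base hole:** about (0.566, 0.239), fixture yaw 19.5°.
- **Opening centre:** about (0.565, 0.2435).

Request:
jog_arm --gripper '[1, 1, 1, 1, 1, 1, 1, 1]' --pt "2.9 -5.2 0" --pt "5.8 -10.4 0" --pt "8.7 -15.6 0" --pt "11.6 -20.8 0" --pt "14.5 -26 0" --pt "17.4 -31.2 0" --pt "20.3 -36.4 0" --pt "23.2 -41.6 0" --twist '[-7, -14, -21, -28, -35, -42, -50, -57.7]' --squeeze 60

```text
clock: 1.1
tcp_pos: [0.3962, 0.1334, 0.2312]
orientation: [0.0, 0.605, 0.796, 0.0]
wrist_force: [0.9, 1.2, -0.6]
finger_gap: 0.0856
grip_force: 0.0
```

Request:
jog_arm --gripper '[1, 1, 1, 1, 1, 1, 1, 1]' --pt "2.7 -5 0" --pt "5.4 -10 0" --pt "8.1 -15 0" --pt "10.8 -20 0" --pt "13.3 -24.9 0" --pt "13.3 -24.9 -2" --pt "13.3 -24.9 -4" --pt "13.3 -24.9 -4" --twist '[0, 0, 0, 0, 0, 0, 0, 0]'

```text
clock: 2.1
tcp_pos: [0.5273, -0.1135, 0.1893]
orientation: [-0.002, 0.604, 0.797, -0.001]
wrist_force: [-0.4, 1.0, 0.2]
finger_gap: 0.0858
grip_force: 0.0
```

```bash
python3 - <<'E'
from h import *
s=env.get_state();print(s['tcp_pos'].round(4),s['orientation'].round(3))
a=[]
for n,b in(('top',(280,150,440,270)),('scene',(130,110,290,230))):
    im=cam(n)['image']; x0,y0,x1,y1=b; a.append(cv2.resize(im[y0:y1,x0:x1],(400,300)))
cv2.imwrite('pics/a.png',np.hstack(a)[...,::-1])
E
```

```text
[ 0.5273 -0.1135  0.1893] [-0.002  0.604  0.797 -0.001]
```

View pics/a.png

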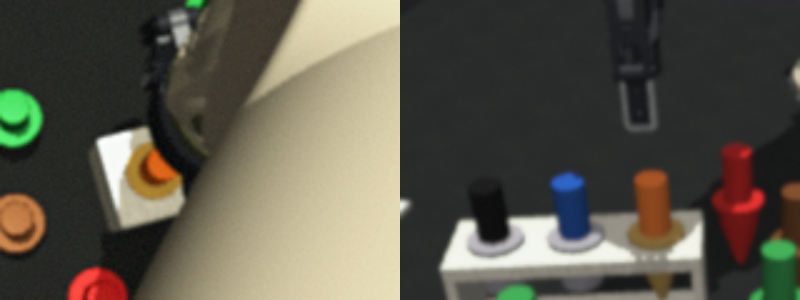

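The top view shows the gripper over the orange knob (155,165). In the scene view the fingers stand right above it, at (640,110) over (650,200). I'll go down, grip and lift.

Request:
jog_arm --gripper '[1, 1, 1, 1, 1, 0, 0, 0]' --pt "0.1 -0.1 -3" --pt "0.1 -0.1 -6" --pt "0.1 -0.1 -8" --pt "0.1 -0.1 -9.2" --pt "0.1 -0.1 -9.2" --pt "0.1 -0.1 -9.2" --pt "0.1 -0.1 -9.2" --pt "0.1 -0.1 -9.2" --twist '[0, 0, 0, 0, 0, 0, 0, 0]' --squeeze 60

```text
clock: 3.2
tcp_pos: [0.5302, -0.1149, 0.1]
orientation: [0.001, 0.604, 0.797, 0.0]
wrist_force: [-0.8, -0.9, 2.5]
finger_gap: 0.0321
grip_force: 2.3
```

Request:
jog_arm --gripper '[0, 0, 0, 0, 0, 0, 0, 0]' --pt "0 0 0" --pt "0 0 0" --pt "0 0 0" --pt "0 0 0.5" --pt "0 0 2" --pt "0 0 4" --pt "0 0 6" --pt "0 0 8" --twist '[0, 0, 0, 0, 0, 0, 0, 0]'

```text
clock: 4.2
tcp_pos: [0.5301, -0.1146, 0.1807]
orientation: [0.0, 0.603, 0.797, 0.0]
wrist_force: [0.5, -0.5, -4.5]
finger_gap: 0.0247
grip_force: 59.1
```

Request:
jog_arm --gripper '[0, 0, 0, 0, 0, 0, 0, 0]' --pt "0 0 3" --pt "0.3 4 5.5" --pt "0.8 9 6" --pt "1.3 14 6" --pt "1.8 19 6" --pt "2.4 24.5 6" --pt "2.9 30 6" --pt "3.4 35 6" --twist '[0, 0, 0, 1, 2, 3, 3.8, 3.8]'

```text
clock: 5.2
tcp_pos: [0.5637, 0.2376, 0.24]
orientation: [0.0, 0.576, 0.817, 0.001]
wrist_force: [1.3, -0.8, -3.9]
finger_gap: 0.0249
grip_force: 59.5
```

Request:
jog_arm --gripper '[0, 0, 0, 0, 0, 0, 0, 0]' --pt "0.1 0.8 0" --pt "0.1 0.8 -2" --pt "0.1 0.8 -4" --pt "0.1 0.8 -5" --pt "0.1 0.8 -6" --pt "0.1 0.8 -6.5" --pt "0.1 0.8 -6.5" --pt "0.1 0.8 -6.5" --twist '[0, 0, 0, 0, 0, 0, 0, 0]'

```text
clock: 6.2
tcp_pos: [0.5652, 0.2432, 0.1749]
orientation: [0.0, 0.577, 0.817, 0.0]
wrist_force: [0.2, 0.0, -3.7]
finger_gap: 0.0249
grip_force: 59.9
```

```bash
python3 - <<'E'
from h import *
s=env.get_state();print(s['tcp_pos'].round(4),s['orientation'].round(3),s['wrist_force'].round(1))
a=[]
for n,b in(('top',(100,120,260,240)),('scene',(340,130,500,250))):
    d=cam(n);np.savez(n+'1.npz',**d);im=d['image']; x0,y0,x1,y1=b
    if n=='scene': y0,y1=160,280
    a.append(cv2.resize(im[y0:y1,x0:x1],(400,300)))
cv2.imwrite('pics/b.png',np.hstack(a)[...,::-1])
E
```

```text
[0.5652 0.2432 0.1749] [0.    0.577 0.817 0.   ] [ 0.2  0.  -3.7]
```

View pics/b.png

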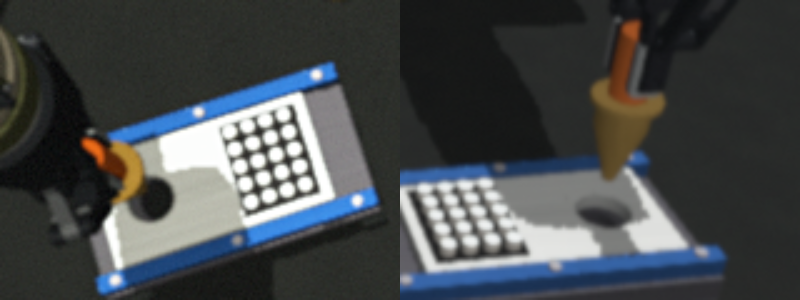

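The pin hangs upright over the fixture. In the scene crop the nose is at (612,180) and the hole at (605,212), with nothing touching. A ray check of the nose against the hole comes next.

```bash
python3 - <<'E'
from h import *
d=dict(np.load('scene1.npz')); P=pts(d); hsv=cv2.cvtColor(d['image'],cv2.COLOR_RGB2HSV)
m=np.zeros(P.shape[:2],bool); m[160:240,410:450]=1
m&=(hsv[...,0]>8)&(hsv[...,0]<25)&(hsv[...,1]>120)&(hsv[...,2]>60)&(P[...,2]>.08)&(P[...,2]<.25)
v,u=np.nonzero(m); print('lowest',v.max(),u[v==v.max()],P[m][:,2].min())
uu=u[v>=v.max()-1].mean(); print('nose',ray(d,uu,v.max(),.0995).round(4))
q=P[m]
for lo in np.arange(.1,.21,.01):
    w=q[(q[:,2]>=lo)&(q[:,2]<lo+.01)]
    if len(w)>5:
        n=np.array([-.2,.98]);n=np.array([-.24,.97]);t=w[:,:2]@n; print(round(lo,3),len(w),'lateral mid',round((t.min()+t.max())/2,4),'w',round(np.ptp(t),4))
print('tcp lateral',np.array([.5652,.2432])@n)
E
```

```text
lowest 230 [422 423 424] 0.1017951115135543
nose [0.5692 0.2437 0.0995]
0.1 17 lateral mid 0.0969 w 0.0071
0.11 28 lateral mid 0.0956 w 0.0115
0.12 47 lateral mid 0.0951 w 0.017
0.13 69 lateral mid 0.0959 w 0.0254
0.14 108 lateral mid 0.0981 w 0.0315
0.15 72 lateral mid 0.0954 w 0.034
0.16 252 lateral mid 0.099 w 0.0439
0.17 44 lateral mid 0.0938 w 0.0132
0.18 38 lateral mid 0.0895 w 0.0054
0.19 37 lateral mid 0.0895 w 0.0058
0.2 48 lateral mid 0.0914 w 0.0094
tcp lateral 0.100256
```

Request:
jog_arm --gripper '[0, 0, 0, 0, 0, 0, 0, 0]' --pt "0 0 -1" --pt "0 0 -2" --pt "0 0 -3" --pt "0 0 -3.5" --pt "0 0 -4" --pt "0 0 -4.5" --pt "0 0 -5" --pt "0 0 -5" --twist '[0, 0, 0, 0, 0, 0, 0, 0]'

```text
clock: 7.3
tcp_pos: [0.5645, 0.2431, 0.1239]
orientation: [-0.0, 0.577, 0.817, -0.0]
wrist_force: [-0.5, -0.3, -3.7]
finger_gap: 0.0247
grip_force: 59.9
```

Request:
jog_arm --gripper '[0, 0, 0, 0, 0, 0, 0, 0]' --pt "0 0 -0.2" --pt "0 0 -0.4" --pt "0 0 -0.6" --pt "0 0 -0.8" --pt "0 0 -1" --pt "0 0 -1.2" --pt "0 0 -1.4" --pt "0 0 -1.4" --twist '[0, 0, 0, 0, 0, 0, 0, 0]'

```text
clock: 8.3
tcp_pos: [0.5647, 0.2432, 0.1101]
orientation: [-0.0, 0.577, 0.817, -0.0]
wrist_force: [0.9, -0.1, -4.2]
finger_gap: 0.0246
grip_force: 59.9
```

Request:
jog_arm --gripper '[0, 0, 0, 0, 0, 0, 0, 0]' --pt "0 0 -0.1" --pt "0 0 -0.2" --pt "0 0 -0.3" --pt "0 0 -0.4" --pt "0 0 -0.5" --pt "0 0 -0.6" --pt "0 0 -0.7" --pt "0 0 -0.7" --twist '[0, 0, 0, 0, 0, 0, 0, 0]'

```text
clock: 9.3
tcp_pos: [0.5645, 0.2435, 0.1033]
orientation: [-0.0, 0.577, 0.817, 0.0]
wrist_force: [-0.9, 2.3, -2.0]
finger_gap: 0.0248
grip_force: 59.9
```

Request:
jog_arm --gripper '[0, 0, 0, 0, 0, 0, 0, 0]' --pt "0 0 -0.1" --pt "0 0 -0.2" --pt "0 0 -0.3" --pt "0 0 -0.4" --pt "0 0 -0.5" --pt "0 0 -0.6" --pt "0 0 -0.7" --pt "0 0 -0.7" --twist '[0, 0, 0, 0, 0, 0, 0, 0]'

```text
clock: 10.3
tcp_pos: [0.5645, 0.2431, 0.096]
orientation: [-0.0, 0.577, 0.817, -0.0]
wrist_force: [-3.5, 2.0, -2.4]
finger_gap: 0.0248
grip_force: 59.9
```

Request:
jog_arm --gripper '[0, 0, 0, 0, 0, 0, 0, 0]' --pt "-0.1 -0.03 0" --pt "-0.1 -0.03 0" --pt "-0.1 -0.03 -0.1" --pt "-0.1 -0.03 -0.2" --pt "-0.1 -0.03 -0.3" --pt "-0.1 -0.03 -0.4" --pt "-0.1 -0.03 -0.4" --pt "-0.1 -0.03 -0.4" --twist '[0, 0, 0, 0, 0, 0, 0, 0]'

```text
clock: 11.3
tcp_pos: [0.5641, 0.2426, 0.0926]
orientation: [0.0, 0.577, 0.817, -0.0]
wrist_force: [-2.3, -0.9, 2.3]
finger_gap: 0.025
grip_force: 60.1
```

Request:
jog_arm --gripper '[0, 0, 0, 0, 0, 0, 0, 0]' --pt "0 -0.05 -0.05" --pt "0 -0.05 -0.1" --pt "0 -0.1 -0.2" --pt "0 -0.1 -0.2" --pt "0 -0.15 -0.3" --pt "0 -0.15 -0.4" --pt "0 -0.15 -0.4" --pt "0 -0.15 -0.4" --twist '[0, 0, 0, 0, 0, 0, 0, 0]'

```text
clock: 12.3
tcp_pos: [0.5642, 0.2413, 0.0884]
orientation: [0.0, 0.577, 0.817, 0.0]
wrist_force: [0.8, -0.9, 2.5]
finger_gap: 0.0246
grip_force: 60.2
```

Request:
jog_arm --gripper '[0, 0, 0, 0, 0, 0, 0, 0]' --pt "0.02 -0.05 -0.05" --pt "0.03 -0.1 -0.1" --pt "0.03 -0.1 -0.2" --pt "0.03 -0.1 -0.3" --pt "0.03 -0.1 -0.4" --pt "0.03 -0.1 -0.4" --pt "0.03 -0.1 -0.5" --pt "0.03 -0.1 -0.5" --twist '[0, 0, 0, 0, 0, 0, 0, 0]'

```text
clock: 13.3
tcp_pos: [0.5641, 0.2405, 0.0832]
orientation: [-0.0, 0.577, 0.817, 0.0]
wrist_force: [0.8, 1.4, -1.0]
finger_gap: 0.0243
grip_force: 60.1
```

Forces stay low, so I'll press the last 2–4 mm until the flange bears.

Request:
jog_arm --gripper '[0, 0, 0, 0, 0, 0, 0, 0]' --pt "0 0 -0.1" --pt "0 0 -0.1" --pt "0 0 -0.15" --pt "0 0 -0.2" --pt "0 0 -0.2" --pt "0 0 -0.2" --pt "0 0 -0.25" --pt "0 0 -0.25" --twist '[0, 0, 0, 0, 0, 0, 0, 0]'

```text
clock: 14.3
tcp_pos: [0.5642, 0.2405, 0.0828]
orientation: [0.0, 0.577, 0.817, 0.001]
wrist_force: [-4.0, -0.2, 14.1]
finger_gap: 0.0245
grip_force: 61.4
```

It stopped hard at 0.0828. The grasp height measured in the rack (0.100) gives home at 0.083, so the flange is seated. Now I'll unload, open and retreat.

Request:
jog_arm --gripper '[0, 0, 0.6, 1, 1, 1, 1, 1]' --pt "0 0 0.15" --pt "0 0 0.2" --pt "0 0 0.2" --pt "0 0 0.2" --pt "0 0 0.2" --pt "0 0 0.2" --pt "0 0 0.2" --pt "0 0 0.3" --twist '[0, 0, 0, 0, 0, 0, 0, 0]'

```text
clock: 15.3
tcp_pos: [0.564, 0.2404, 0.0838]
orientation: [0.0, 0.577, 0.817, -0.0]
wrist_force: [0.1, -0.7, 0.2]
finger_gap: 0.0854
grip_force: 0.0
```

Request:
jog_arm --gripper '[1, 1, 1, 1, 1, 1, 1, 1]' --pt "0 0 1" --pt "0 0 3" --pt "0 0 6" --pt "0 0 10" --pt "0 0 14" --pt "-2 -5 15" --pt "-4 -10 15" --pt "-6 -16 15" --twist '[0, 0, 0, 0, 0, 0, 0, 0]'

```text
clock: 16.3
tcp_pos: [0.504, 0.0802, 0.235]
orientation: [0.001, 0.576, 0.817, 0.001]
wrist_force: [0.4, -1.0, -0.1]
finger_gap: 0.0852
grip_force: 0.0
```

```bash
python3 - <<'E'
from h import *
a=[]
for n,b in(('top',(100,120,260,240)),('scene',(340,170,500,290))):
    d=cam(n);im=d['image'];P=pts(d); x0,y0,x1,y1=b; a.append(cv2.resize(im[y0:y1,x0:x1],(400,300)))
    hsv=cv2.cvtColor(im,cv2.COLOR_RGB2HSV); m=np.zeros(im.shape[:2],bool); m[y0:y1,x0:x1]=1
    m&=(hsv[...,0]>4)&(hsv[...,0]<28)&(hsv[...,1]>120)&(hsv[...,2]>60)&(P[...,2]>.05)
    q=P[m]; print(n,m.sum(),'z',np.percentile(q[:,2],[2,98]).round(4))
    t=q[abs(q[:,2]-.073)<.005]; print('flange',len(t),t.mean(0).round(4), 'z med',np.median(t[:,2]).round(4)); t=q[q[:,2]>.114]
    if len(t): print('knobtop',t.mean(0).round(4))
    pl=np.zeros_like(m); pl[y0:y1,x0:x1]=1; pl&=(im.min(-1)>140)&(abs(P[...,2]-.068)<.006); print('plate z',np.median(P[pl][:,2]))
cv2.imwrite('pics/e.png',np.hstack(a)[...,::-1])
E
```

```text
Traceback (most recent call last):
IndexError: index -1 is out of bounds for axis 0 with size 0
```

The arm hides the top view, so I'll move it aside and look again.

Request:
jog_arm --gripper '[1, 1, 1, 1, 1, 1, 1, 1]' --pt "0 -5 0" --pt "0 -10 0" --pt "0 -15 0" --pt "0 -20 0" --pt "0 -25 0" --pt "0 -25 0" --pt "0 -25 0" --pt "0 -25 0" --twist '[0, 0, 0, 0, 0, 0, 0, 0]'

```text
clock: 17.35
tcp_pos: [0.5043, -0.1677, 0.2342]
orientation: [0.0, 0.576, 0.817, 0.0]
wrist_force: [0.1, -0.1, 0.0]
finger_gap: 0.0854
grip_force: 0.0
```

```bash
python3 - <<'E'
from h import *
a=[]
for n,b in(('top',(100,120,260,240)),('scene',(340,170,500,290))):
    d=cam(n);im=d['image'];P=pts(d); x0,y0,x1,y1=b; a.append(cv2.resize(im[y0:y1,x0:x1],(400,300)))
    hsv=cv2.cvtColor(im,cv2.COLOR_RGB2HSV); m=np.zeros(im.shape[:2],bool); m[y0:y1,x0:x1]=1
    pl=m&(im.min(-1)>140)&(abs(P[...,2]-.068)<.006)
    m&=(hsv[...,0]>4)&(hsv[...,0]<28)&(hsv[...,1]>120)&(hsv[...,2]>60)&(P[...,2]>.05)
    q=P[m]; print(n,m.sum()); 
    for lo,hi in((.066,.08),(.114,.13)):
        t=q[(q[:,2]>lo)&(q[:,2]<hi)]
        if len(t): print(lo,len(t),t.mean(0).round(4),'z med',np.median(t[:,2]).round(4))
    print('plate z',np.median(P[pl][:,2]))
cv2.imwrite('pics/e.png',np.hstack(a)[...,::-1])
E
```

```text
top 294
0.066 77 [0.5578 0.2343 0.0734] z med 0.0733
0.114 133 [0.5631 0.2386 0.1202] z med 0.1206
plate z 0.06787953915627165
scene 584
0.066 218 [0.5752 0.2393 0.072 ] z med 0.0711
0.114 131 [0.5695 0.2401 0.1179] z med 0.1183
plate z 0.06587129675648334
```

View pics/e.png

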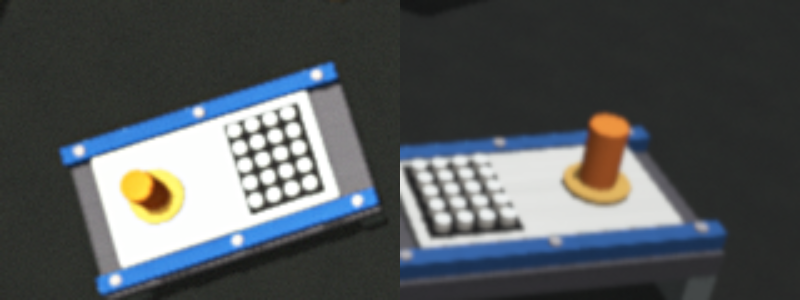

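The pin stands upright at top (150,195) and scene (605,150). Its flange lies flat on the carriage: flange top is about 5 mm above the plate and the knob top is at 0.1206 (0.121 expected).

```bash
python3 -c "
from workcell import env
print(env.hand_in())"
```

```text
the job is handed in; nothing more can be done
None
```

The brass tapered pin stands upright in the fixture with its flange flat on the carriage, released and clear of the robot; the job was handed in at about 17.5 s, though hand-in returned no verdict.

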